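# Set out tackle on the display pads

## Robot

A 7-joint arm with a two-finger parallel gripper is mounted at the origin on the work surface. World frame = base frame: x ahead of the robot, y to its left, z up, the work surface at z = 0. Lengths are in m, angles in degrees, forces in N, time in s.
With the tool pointing down it reaches from about 0.425 to 0.925 m from the base axis. Payload 6.8 kg.
Tool frame: the origin (TCP) lies midway between the tips of the shut fingers; the grasp point (between the pads) lies tcp_to_grasp behind it (tcp_to_grasp is the distance from the TCP to the grasp point, in m); y points along the fingers, z is the direction in which the jaws open and shut, and the axes are right-handed (so a half turn about y gives the same grasp; the last joint's range is limited). The gripper opens to 88 mm and grips with 3 to 60 N. Pads are 20 mm wide; open, the fingers measure 115 mm over their backs; the gripper's body (75 mm by 178 mm) begins 61 mm behind the grasp point.
Start: joints at [-78.73, 27.33, 1.283, 89.118, -0.659, 63.558, -4.761], TCP at [0.203, 0.644, 0.223] pointing down, gripper open.
Joint ranges: [-169.35, 169.35], [-19.33, 120.38], [-80.79, 83.38], [13.8, 139.57], [-78.32, 258.32], [9.67, 109.79], [-169.56, 169.56]. Speed limits (degrees/s): [136.94, 136.94, 180, 180, 180, 180, 180].

## Interface

Orientations are given as a 3x3 rotation matrix whose columns are the frame's x, y, z axes.
In Python, from cell import read_state, snapshot, calibration, hand_in, spot_in, regions_of, pinpoint, tcp_to_grasp gives the robot as it stands. The module is installed in compiled form; this text tells all that it offers.
- The arm moves only by the tool arm_command, never from a script. Its argument "deltas" is a list that holds one entry, the list of rows, each a list of 5 numbers: the finger opening in mm, from 0 to 87.8, then the shift along the world's x, y, z in mm, then the turn about the world's z in degrees. A call has 1 to 10 rows; each row is the pose to reach, as a shift and turn from the pose commanded when the call began; what a row does not reach only later rows make up. A row lasts 1/8 s, in which the tool goes at most 62.5 mm and 10.7 degrees, less where a joint would pass 70% of its speed; a pose out of reach is approached as far as the arm can. A call with a gripper value outside its range is refused whole. The fingers move at their own pace and stop on an object; "grip_force" is the grip in N (left out, the last holds). Time passes only in rows, so rows that repeat a pose let the fingers close. It gives the time, the measured TCP pose, the force and the opening at its end, in the units of the state.
- read_state(): the state, without advancing time (a new reading comes with each control period).
- snapshot(name): name is "scene" or "top" or "wrist"; returns (picture, depth): 420x560x3 uint8, red, green, blue; 420x560 float32, m along the optical axis (not along the pixel's ray), 0 where there is no reading.
- calibration(name): a dict with "camera_matrix" (3x3 intrinsics, pixels), "dist" ([k1, k2, p1, p2, k3] as OpenCV has them; the pictures are not rectified), "R" (3x3) and "t" (3): a world point X has camera coordinates R X + t. Camera axes: x right, y down, z forward; pixel columns grow to the right and rows downward; lengths in m; the calibration is good to about 2 mm. A picture is of the moment at which its call begins: read the wrist's pose just before it. calibration takes no time and is no camera call; for the wrist camera it gives the pose at the moment of the call.
- hand_in(): hands the job in, once; it reports no verdict.
Trained networks look in the newest picture that a camera, given by its name, has taken for a name from the list of things; names that differ only in an ending like _2 or _b are one class to them, and where a whole thing is asked for, a point or a joint stands for the part that bears it (a point fixed in the world has none). Each returns a list of dicts, best first, with "score" (0 to 1); they miss things now and then, are a little off and sometimes report something else, mostly with a low value. They report only what shows in the picture. A call takes as long as a camera call.
- spot_in(label, camera): "xy" ([column, row] in pixels, amid what is visible of it).
- regions_of(label, camera): "region" (420x560 bool, what is visible of it) and "xy" ([column, row] in pixels, amid what is visible of it).
- pinpoint(label, camera): "xy" ([column, row] in pixels: a listed point, or the origin of a listed thing).
The state is a dict: "t": time; "joints": joint angles; "qvel": joint speeds; "joint_torque": joint torques, N m; "position": TCP position; "orientation": TCP orientation; "wrist_force": force on the tool from outside, world axes, zero at the start; "torque": the same for the moment, N m; "width": finger opening in m.
Only numpy, scipy, OpenCV 4.12 (cv2) and the standard library are available. Lean on these libraries where they do the work, as an engineer would, in place of code of your own. Each camera call takes 0.05 s, during which the arm holds its last target.

## Task

On the tackle shop counter, put each of the four loose goods onto the black foam pad whose outline matches it in shape, size and colour: the mint hook case, the pink and black bait tub, the gold line spool and the violet weight box. Each must stand upright, let go, wholly within its outline and turned to lie square with it where the outline has corners. Do not shift or knock over the little silver and black reel or the jar of beads.

Things in the scene. Friction and masses are not known exactly. Their poses are not given: they have to be found in the camera images.
- hook_case: Mint-green plastic hook case, a flat rectangular box 84 (x) by 44 (y) by 26 (z) mm, about 90 g (varies). Loose, starts upright on the table. Origin at the centre of the underside, z up. x along its long side; either way round is the same to the task.
- bait_tub: Round black bait tub with a pink ring round its lid and a black lid centre, 62 mm diameter, 36 mm high, about 120 g (varies). Loose, starts upright on the table. Origin at the centre of the underside, z up. Its yaw does not matter.
- line_spool: Small round spare spool, two gold flanges with pale line between them, 44 mm diameter (39 mm at the line), 32 mm high, about 80 g (varies); lower flange from 0 to 7 mm, upper flange from 22 to 32 mm height. Loose, starts upright on the table. Origin at the centre of the underside, z up. Its yaw does not matter.
- weight_box: Violet square box of sinkers with a pale top panel bearing nine small dark beads, 46 by 46 by 32 mm high, about 200 g (varies). Loose, starts upright on the table. Origin at the centre of the underside, z up. x and y along its sides; any quarter turn is the same to the task.
- case_pad: Black foam pad 112 (x) by 72 (y) by 10 mm with a mint rectangular outline, 96 (x) by 56 (y) mm inside its line (line 4 mm wide, flat), centred. The pad is fixed to the table (it does not slide); origin at the centre of the underside, z up, top at 10 mm above the table. x along the long side of the outline. Place for the hook case.
- tub_pad: Black foam pad 92 by 92 by 10 mm with a pink circle, 74 mm diameter inside its line (line 4 mm wide, flat), centred. The pad is fixed to the table (it does not slide); origin at the centre of the underside, z up, top at 10 mm above the table. Place for the bait tub.
- spool_pad: Black foam pad 74 by 74 by 10 mm with a gold circle, 56 mm diameter inside its line (line 4 mm wide, flat), centred. The pad is fixed to the table (it does not slide); origin at the centre of the underside, z up, top at 10 mm above the table. Place for the line spool.
- box_pad: Black foam pad 76 by 76 by 10 mm with a violet square outline, 58 by 58 mm inside its line (line 4 mm wide, flat), centred. The pad is fixed to the table (it does not slide); origin at the centre of the underside, z up, top at 10 mm above the table. x and y along the sides of the outline. Place for the weight box.
- reel: Bystander, loose: small fishing reel standing on its flat side, black foot disc, silver upper disc with a small crank; 48 mm diameter, 50 mm high. Origin at the centre of the underside. Not to be moved. It stands among the goods and pads, as do two low unlisted bits of clutter: a flat yellow packet (44 by 30 by 12 mm) and a red and white float lying down (18 mm high).
- bead_jar: Bystander, loose: clear jar of coloured beads with a white lid, 45 mm diameter, 48 mm high. Origin at the centre of the underside. Not to be moved. Taller equipment stands only along the far edge and the sides of the counter.

How it is judged (in metres and radians):
At the end, for the whole second after the job is handed in: Each good stands upright and at rest on its own pad, released, centre within 10 mm of the pad's; the case's long side within 0.2 rad of its outline's, the weight box's sides within 0.32 rad; the reel and bead jar upright (0.3 rad) and within 20 mm of where they began (horizontal distance between hook_case and case_pad below 0.01 m and z of hook_case in the frame of case_pad between 0.006 and 0.014 m and angle between each of hook_case, bait_tub, line_spool, weight_box's own z axis and vertical below 0.12 rad and linear speed of each of hook_case, bait_tub, line_spool, weight_box below 0.02 m/s and angular speed of each of hook_case, bait_tub, line_spool, weight_box below 0.2 rad/s and horizontal distance between bait_tub and tub_pad below 0.01 m and z of bait_tub in the frame of tub_pad between 0.006 and 0.014 m and horizontal distance between line_spool and spool_pad below 0.01 m and z of line_spool in the frame of spool_pad between 0.006 and 0.014 m and horizontal distance between weight_box and box_pad below 0.01 m and z of weight_box in the frame of box_pad between 0.006 and 0.014 m and angle between the x axis of hook_case and the x axis of case_pad, either way round below 0.2 rad and (angle between the x axis of weight_box and the x axis of box_pad, either way round below 0.32 rad or angle between the x axis of weight_box and the y axis of box_pad, either way round below 0.32 rad) and distance of each of reel, bead_jar from where it was at the start of the episode below 0.02 m and angle between each of reel, bead_jar's own z axis and vertical below 0.3 rad); the robot touches nothing.
It fails at once if the reel or the bead jar is shifted by more than 20 mm or knocked over (not (distance of reel from where it was at the start of the episode below 0.02 m) or not (distance of bead_jar from where it was at the start of the episode below 0.02 m) or not (angle between reel's own z axis and vertical below 0.3 rad) or not (angle between bead_jar's own z axis and vertical below 0.3 rad)).
It also fails if it takes over 104 s, if anything falls off the work surface, if the arm or the gripper's body presses on something with over 40 N, if the wrist force passes 120 N, or if a joint passes its speed limit or range.

## Working session

There is one attempt and no reset: what is moved stays moved. The work goes in short steps, Python scripts to look and compute and a tool call to move; the robot and the scene stay as the last step left them, time stands still between calls to the robot, and variables do not carry over. Pictures are saved under pics/ and viewed, and the job is handed in when it is done.

Besides the shell and the picture viewer there is one more tool, called as name(argument=value, ...) on one line, values as JSON. arm_command: Moves the arm, as the interface text tells. Its arguments: {"type":"object","properties":{"deltas":{"type":"array"},"grip_force":{"type":"number"}},"required":["deltas"]}

```bash
mkdir -p pics; cat > h.py <<'E'
import numpy as np, cv2
from cell import *
def grab(n,f):
    im,d=snapshot(n); cv2.imwrite('pics/'+f,im[:,:,::-1]); return im,d
def world(n,px,d=None,z=None,c=None):
    c=c or calibration(n); K=np.array(c['camera_matrix']);R=np.array(c['R']);t=np.array(c['t'])
    p=cv2.undistortPoints(np.array(px,float).reshape(-1,1,2),K,np.array(c['dist'])).reshape(-1,2)
    r=np.c_[p,np.ones(len(p))]
    if z is not None:
        o=-R.T@t; w=r@R; s=(z-o[2])/w[:,2]; return o+w*s[:,None]
    return (r*np.array(d).reshape(-1,1)-t)@R
E
python3 - <<'E'
from h import *
s=read_state(); print({k:np.round(v,3).tolist() for k,v in s.items()}); print(tcp_to_grasp)
for n in ['scene','top','wrist']:
    grab(n,n+'0.png'); c=calibration(n); print(n,np.round(-np.array(c['R']).T@c['t'],3),np.round(c['camera_matrix'],1).tolist(),np.round(c['R'],2).tolist())
E
```

```text
{'t': 0.0, 'joints': [-78.729, 27.376, 1.281, 89.175, -0.658, 63.557, -4.761], 'qvel': [0.003, -0.029, -0.038, 0.082, 0.046, 0.028, 0.039], 'joint_torque': [-0.0, -58.285, 1.535, -27.26, -0.054, 0.017, 0.0], 'position': [0.202, 0.643, 0.222], 'orientation': [[0.954, -0.0, 0.3], [-0.3, -0.002, 0.954], [0.0, -1.0, -0.002]], 'wrist_force': [-0.378, -0.007, -0.127], 'torque': [0.011, -0.007, -0.022], 'width': 0.088}
0.0187
scene [1.061 0.434 0.858] [[415.4, 0.0, 286.3], [0.0, 415.4, 208.3], [0.0, 0.0, 1.0]] [[-0.64, 0.77, 0.01], [0.58, 0.49, -0.65], [-0.5, -0.41, -0.76]]
top [ 0.372 -0.009  1.224] [[413.5, 0.0, 278.0], [0.0, 413.5, 207.0], [0.0, 0.0, 1.0]] [[0.03, -1.0, -0.01], [-0.99, -0.03, -0.11], [0.1, 0.02, -0.99]]
wrist [0.138 0.664 0.385] [[374.5, 0.0, 281.7], [0.0, 374.5, 208.1], [0.0, 0.0, 1.0]] [[0.3, 0.95, -0.0], [0.92, -0.29, 0.25], [0.24, -0.08, -0.97]]
```

View pics/top0.png

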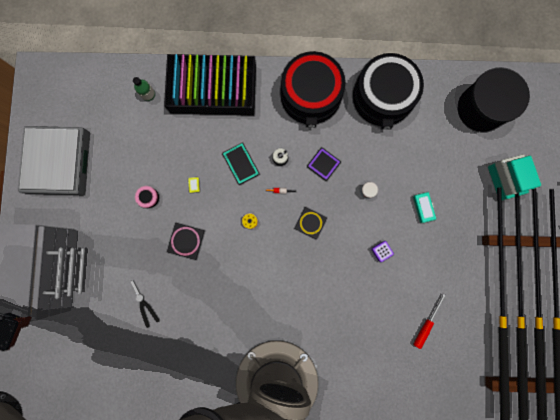

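View pics/scene0.png

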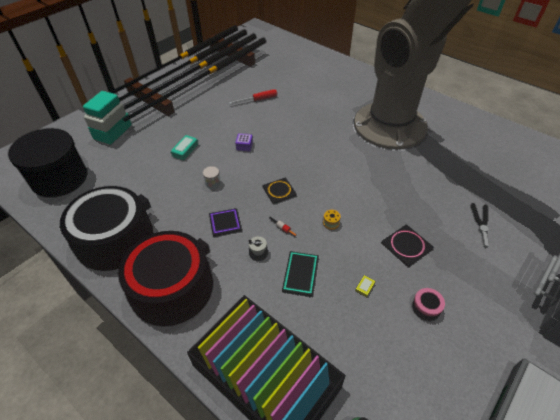

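```bash
python3 - <<'E'
from h import *
im,d=grab('top','top1.png'); im2,d2=grab('scene','scene1.png')
H={'hook_case':.026,'bait_tub':.036,'line_spool':.032,'weight_box':.032,'case_pad':.01,'tub_pad':.01,'spool_pad':.01,'box_pad':.01,'reel':.05,'bead_jar':.048}
for l in H:
  for cam,D in (('top',d),('scene',d2)):
    r=pinpoint(l,cam)[:2]
    print(l,cam,'pin',[(np.round(x['xy'],1).tolist(),round(x['score'],2),np.round(world(cam,x['xy'],z=0)[0],3).tolist()) for x in r])
    r=regions_of(l,cam)[:2]
    for x in r:
        m=x['region']; ys,xs=np.nonzero(m&(D>0)); 
        if len(ys)==0: continue
        w=world(cam,np.c_[xs,ys],D[ys,xs])
        t=w[w[:,2]>H[l]-.006]
        if len(t)<5: print('few',len(w)); continue
        rc=cv2.minAreaRect((t[:,:2]*1000).astype(np.float32))
        print('   reg',round(x['score'],2),m.sum(),np.round(t.mean(0),3),'rect',np.round(rc[0],1),np.round(rc[1],1),round(rc[2],1))
E
```

```text
hook_case top pin [([421.3, 208.3], 0.78, [0.508, -0.416, 0.0])]
   reg 0.92 567 [ 0.509 -0.417  0.026] rect [ 508.5 -418.2] [83.9 47.6] 17.6
hook_case scene pin [([183.9, 149.6], 0.78, [0.511, -0.424, -0.0]), ([331.7, 222.9], 0.72, [0.455, 0.094, 0.0])]
   reg 0.93 407 [ 0.516 -0.415  0.025] rect [ 514.9 -417.7] [83.7 46.7] 13.6
   reg 0.61 337 [ 0.559 -0.245  0.041] rect [ 555.3 -250.2] [44.1 43.9] 53.9
bait_tub top pin [([149.1, 198.2], 0.77, [0.517, 0.397, 0.0]), ([279.5, 159.0], 0.53, [0.646, 0.009, 0.0])]
   reg 0.95 399 [0.516 0.395 0.036] rect [516.4 395.2] [61.9 58.7] 72.0
   reg 0.21 267 [ 0.379 -0.293  0.034] rect [ 379.2 -293.7] [43.4 45. ] 34.4
bait_tub scene pin [([254.0, 253.6], 0.74, [0.658, 0.002, 0.0]), ([407.4, 249.4], 0.67, [0.402, 0.288, 0.0])]
   reg 0.97 834 [0.521 0.398 0.036] rect [519.8 397.4] [61.6 62.1] 76.8
few 1224
line_spool top pin []
   reg 0.68 222 [0.454 0.092 0.032] rect [454.6  92.1] [40.6 40.9] 1.3
   reg 0.56 211 [ 0.552 -0.249  0.047] rect [ 553.1 -249. ] [40.7 41.6] 42.9
line_spool scene pin []
   reg 0.83 270 [0.46  0.094 0.031] rect [457.6  
[... 1534 characters left out ...]
 1364 [0.633 0.129 0.009] rect [630.6 127.3] [115.5  72.1] 29.6
reel top pin [([282.8, 158.2], 0.61, [0.649, -0.001, 0.0]), ([250.2, 221.4], 0.49, [0.456, 0.091, 0.0])]
   reg 0.53 236 [0.647 0.007 0.046] rect [647.4   9.4] [36.8 36. ] 64.5
reel scene pin [([255.5, 252.8], 0.66, [0.654, 0.003, 0.0])]
   reg 0.84 393 [0.653 0.006 0.046] rect [651.3   8.4] [18.  37.4] 21.6
bead_jar top pin [([367.2, 190.9], 0.52, [0.556, -0.255, 0.0]), ([378.5, 250.8], 0.33, [0.38, -0.289, 0.0])]
   reg 0.73 229 [ 0.551 -0.25   0.048] rect [ 550.6 -250.1] [38.  41.2] 3.1
bead_jar scene pin [([214.1, 183.2], 0.64, [0.552, -0.249, 0.0])]
   reg 0.6 304 [ 0.557 -0.248  0.047] rect [ 556.6 -249.1] [38.1 42.3] 15.4
```

Both cameras agree to about 5 mm. I'll go over the tub first and refine with the wrist camera.

arm_command(deltas=[[[87.8, 316, -247, -60, -30], [87.8, 316, -247, -60, -30], [87.8, 316, -247, -60, -30], [87.8, 316, -247, -60, -30], [87.8, 316, -247, -60, -30], [87.8, 316, -247, -60, -30], [87.8, 316, -247, -60, -30], [87.8, 316, -247, -60, -30], [87.8, 316, -247, -60, -30]]], grip_force=15)

```text
t: 3.38
position: [0.5174, 0.3984, 0.1627]
orientation: [[0.677, -0.001, 0.736], [-0.736, 0.001, 0.677], [-0.001, -1.0, 0.0]]
wrist_force: [-0.2, 0.5, 0.9]
width: 0.0881
```

```bash
cat >> h.py <<'E'
H={'hook_case':.026,'bait_tub':.036,'line_spool':.032,'weight_box':.032,'case_pad':.01,'tub_pad':.01,'spool_pad':.01,'box_pad':.01,'reel':.05,'bead_jar':.048}
def look(labels,f,dz=0,show=True):
    s=read_state(); c=calibration('wrist'); im,d=grab('wrist',f)
    p=s['position']; o=np.array(s['orientation']); ja=np.degrees(np.arctan2(o[1,2],o[0,2]))
    print('t',round(s['t'],2),'tcp',np.round(np.array(p)*1000,1),'jaw',round(ja,1),'w',round(s['width']*1000,1),'F',np.round(s['wrist_force'],1))
    for l in labels:
        for x in regions_of(l,'wrist')[:2]:
            m=x['region']; ys,xs=np.nonzero(m&(d>0))
            if len(ys)<20: continue
            w=world('wrist',np.c_[xs,ys],d[ys,xs],c=c)
            h=H[l]+dz
            t=w[abs(w[:,2]-h)<.006]
            if len(t)<10: print(l,'few',len(w),'zmed',np.median(w[:,2])); continue
            rc=cv2.minAreaRect((t[:,:2]*1000).astype(np.float32))
            b=m.astype(np.uint8); 
            print(l,round(x['score'],2),m.sum(),'px',np.round(x['xy']),'mean',np.round(t.mean(0)*1000,1),'rect',np.round(rc[0],1),np.round(rc[1],1),round(rc[2],1),'off',np.round(np.array(rc[0])-np.array(p)[:2]*1000,1))
E
python3 - <<'E'
from h import *
look(['bait_tub','tub_pad'],'w1.png')
E
```

```text
t 3.38 tcp [517.4 398.4 162.7] jaw 42.6 w 88.1 F [-0.2  0.5  0.9]
bait_tub 0.56 4907 px [282. 201.] mean [518.  397.2  37.3] rect [518.9 396.6] [60.7 62.5] 53.6 off [ 1.5 -1.8]
tub_pad 0.75 11462 px [ 82. 191.] mean [393.1 283.   11.3] rect [393.4 280. ] [93.1 92.3] 76.4 off [-124.  -118.4]
```

View pics/w1.png

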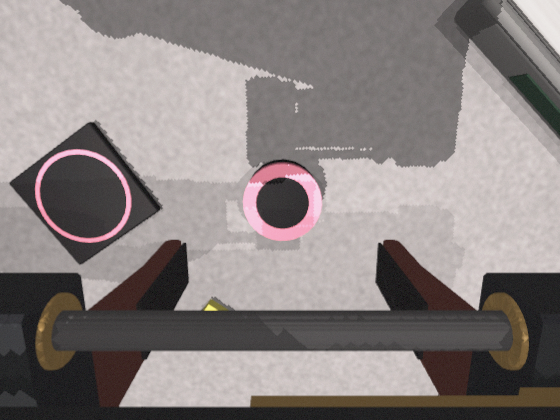

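The picture shows the tub at (282,201), centred between the fingers, and its pad at (85,195). Descending.

arm_command(deltas=[[[87.8, 0, 0, -50, 0], [87.8, 0, 0, -100, 0], [87.8, 0, 0, -130, 0], [87.8, 0, 0, -154, 0], [87.8, 0, 0, -154, 0], [87.8, 0, 0, -154, 0]]])

```text
t: 4.28
position: [0.5187, 0.398, 0.0098]
orientation: [[0.677, 0.001, 0.736], [-0.736, 0.001, 0.677], [-0.0, -1.0, 0.002]]
wrist_force: [-0.5, -0.9, -0.3]
width: 0.0878
```

arm_command(deltas=[[[40, 0, 0, 0, 0], [40, 0, 0, 0, 0], [40, 0, 0, 0, 0], [40, 0, 0, 0, 0], [40, 0, 0, 0, 0], [40, 0, 0, 0, 0]]])

```text
t: 5.03
position: [0.5188, 0.3971, 0.0092]
orientation: [[0.676, 0.0, 0.737], [-0.737, 0.001, 0.676], [-0.0, -1.0, 0.001]]
wrist_force: [-0.7, -0.4, 5.8]
width: 0.0615
```

arm_command(deltas=[[[40, 0, 0, 30, 0], [40, 0, 0, 60, 0], [40, -40, -37, 70, 0], [40, -80, -74, 70, 0], [40, -125.5, -116.5, 70, 0], [40, -125.5, -116.5, 70, 0], [40, -125.5, -116.5, 60, 0], [40, -125.5, -116.5, 60, 0], [40, -125.5, -116.5, 60, 0]]])

```text
t: 6.15
position: [0.3938, 0.2811, 0.0684]
orientation: [[0.676, 0.0, 0.737], [-0.737, -0.0, 0.676], [0.0, -1.0, 0.0]]
wrist_force: [-0.8, -0.2, -1.0]
width: 0.0615
```

```bash
python3 - <<'E'
from h import *
look(['bait_tub','tub_pad'],'w2.png')
look(['bait_tub'],'w2b.png',dz=.06)
E
```

```text
t 6.15 tcp [393.8 281.1  68.4] jaw 42.5 w 61.5 F [-0.8 -0.2 -1. ]
bait_tub few 14848 zmed 0.09645640567664215
tub_pad 0.57 9796 px [280. 185.] mean [375.9 296.3  11.2] rect [393.2 279.8] [92.2 91.4] 76.6 off [-0.7 -1.3]
t 6.3 tcp [393.5 280.8  68.6] jaw 42.5 w 61.6 F [-0.   0.6 -0.8]
bait_tub 0.58 15065 px [282. 266.] mean [387.7 286.7  96.7] rect [393.  281.5] [60.  61.2] 83.2 off [-0.5  0.7]
```

View pics/w2.png

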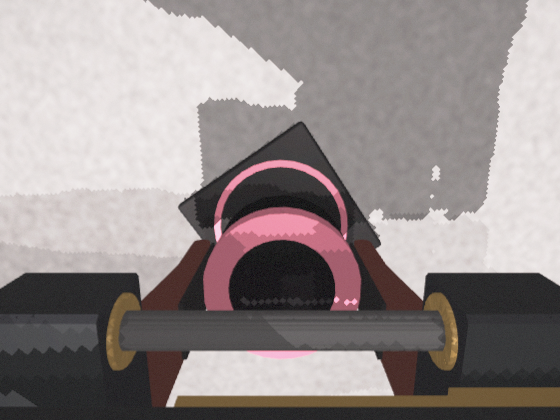

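The held tub (282,270) and the pad centre (280,185 with its top at 10 mm) line up within about 2 mm in world coordinates. Lowering and releasing.

arm_command(deltas=[[[40, 0, -1, -25, 0], [40, 0, -1, -42, 0], [40, 0, -1, -49, 0], [40, 0, -1, -50, 0], [40, 0, -1, -50, 0], [40, 0, -1, -50, 0]]])

```text
t: 7.15
position: [0.3934, 0.2797, 0.0191]
orientation: [[0.676, 0.001, 0.737], [-0.737, 0.001, 0.676], [-0.0, -1.0, 0.001]]
wrist_force: [0.1, 0.0, -1.9]
width: 0.0617
```

arm_command(deltas=[[[72, 0, 0, 0, 0], [87.8, 0, 0, 0, 0], [87.8, 0, 0, 0, 0], [87.8, 0, 0, 0, 0], [87.8, 0, 0, 40, 0], [87.8, 0, 0, 90, 0], [87.8, 0, 0, 140, 0], [87.8, 20, -60, 140, -10], [87.8, 40, -120, 140, -20], [87.8, 64, -187, 140, -30]]])

```text
t: 8.4
position: [0.454, 0.1004, 0.1591]
orientation: [[0.212, 0.001, 0.977], [-0.977, 0.001, 0.212], [-0.001, -1.0, 0.001]]
wrist_force: [1.8, 0.9, 0.6]
width: 0.088
```

arm_command(deltas=[[[87.8, 0, 0, 0, 0], [87.8, 0, 0, 0, 0], [87.8, 0, 0, 0, 0]]])

```text
t: 8.78
position: [0.4532, 0.1036, 0.1585]
orientation: [[0.22, -0.0, 0.975], [-0.975, 0.0, 0.22], [-0.0, -1.0, -0.0]]
wrist_force: [0.3, -0.1, -0.2]
width: 0.0875
```

```bash
python3 - <<'E'
from h import *
look(['line_spool','spool_pad','tub_pad'],'w3.png')
look(['bait_tub'],'w3b.png',dz=.01)
E
```

```text
t 8.78 tcp [453.2 103.6 158.5] jaw 12.7 w 87.5 F [ 0.3 -0.1 -0.2]
line_spool 0.77 2482 px [284. 210.] mean [456.   92.2  32.9] rect [456.2  91.4] [42.6 42.9] 23.3 off [  3.  -12.2]
spool_pad 0.56 4061 px [240. 377.] mean [454.5 -81.7  11.1] rect [456.1 -86.4] [74.2 73.8] 64.9 off [   2.9 -190. ]
tub_pad 0.74 1779 px [266.   7.] mean [410.  237.8  10.6] rect [403.9 233. ] [67.6 25.8] 12.2 off [-49.3 129.5]
t 8.97 tcp [453.4 102.9 158.6] jaw 12.7 w 87.7 F [ 0.   0.2 -0.7]
```

View pics/w3.png

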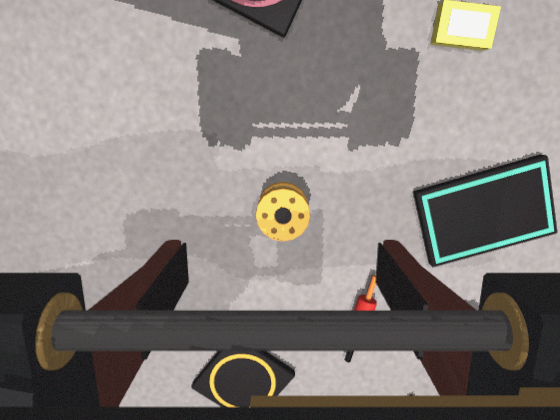

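The spool is at (284,212) and its pad at (243,380); I'm short by 12 mm in y. I'll correct that before descending.

arm_command(deltas=[[[87.8, 3, -12, -50, 0], [87.8, 3, -12, -90, 0], [87.8, 3, -12, -100, 0], [87.8, 3, -12, -100, 0]]])

```text
t: 9.57
position: [0.4567, 0.09, 0.0588]
orientation: [[0.217, -0.001, 0.976], [-0.976, -0.0, 0.217], [0.0, -1.0, -0.001]]
wrist_force: [0.3, -1.6, 0.3]
width: 0.088
```

arm_command(deltas=[[[87.8, 0, 1, -30, 0], [87.8, 0, 1, -52, 0], [87.8, 0, 1, -53, 0], [87.8, 0, 1, -53, 0]]])

```text
t: 10.07
position: [0.4577, 0.0913, 0.007]
orientation: [[0.217, 0.002, 0.976], [-0.976, 0.001, 0.217], [-0.0, -1.0, 0.002]]
wrist_force: [0.0, 0.4, -0.8]
width: 0.0876
```

arm_command(deltas=[[[20, 0, 0, 0, 0], [20, 0, 0, 0, 0], [20, 0, 0, 0, 0], [20, 0, 0, 0, 0], [20, 0, 0, 0, 0], [20, 0, 0, 0, 0], [20, 0, 0, 0, 0]]])

```text
t: 10.95
position: [0.4566, 0.091, 0.0057]
orientation: [[0.217, -0.0, 0.976], [-0.976, 0.0, 0.217], [-0.0, -1.0, -0.0]]
wrist_force: [-0.4, -0.0, 1.1]
width: 0.0436
```

arm_command(deltas=[[[20, 0, 0, 30, 0], [20, 0, 0, 60, 0], [20, 0, -50, 60, -8], [20, 0, -100, 60, -16], [20, 0, -145, 60, -24], [20, 0, -177, 60, -24], [20, 0, -177, 60, -24], [20, 0, -177, 60, -24], [20, 0, -177, 60, -24]]])

```text
t: 12.08
position: [0.4567, -0.0847, 0.0655]
orientation: [[-0.197, -0.0, 0.98], [-0.98, 0.001, -0.197], [-0.0, -1.0, -0.0]]
wrist_force: [0.2, 1.2, -1.9]
width: 0.0432
```

```bash
python3 - <<'E'
from h import *
look(['line_spool'],'w4.png',dz=.06)
look(['spool_pad'],'w4b.png')
E
```

```text
t 12.07 tcp [456.7 -84.7  65.5] jaw -11.3 w 43.2 F [ 0.2  1.2 -1.9]
line_spool 0.88 8870 px [280. 267.] mean [457.7 -79.1  92.6] rect [457.8 -78.7] [32.9 43.9] 78.7 off [1.1 6.1]
t 12.18 tcp [456.7 -84.9  65.6] jaw -11.4 w 43.6 F [-0.7 -0.4 -0.2]
spool_pad 0.91 7136 px [286. 201.] mean [462.  -68.5  11.2] rect [461.1 -77.8] [53.1 74.1] 65.3 off [4.4 7.1]
```

View pics/w4.png

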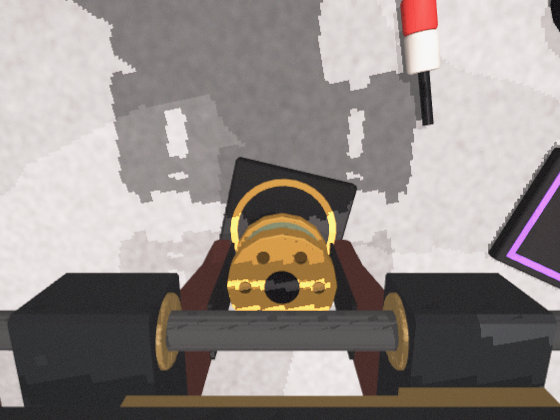

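The spool is held upright at (282,265). Allowing for occlusion, the pad centre is about (456.7,-87). I'll shift 2 mm and lower.

arm_command(deltas=[[[20, 0, -2, -25, 0], [20, 0, -2, -42, 0], [20, 0, -2, -49, 0], [20, 0, -2, -49.5, 0], [20, 0, -2, -49.5, 0], [20, 0, -2, -49.5, 0]]])

```text
t: 13.02
position: [0.4571, -0.088, 0.0167]
orientation: [[-0.199, 0.001, 0.98], [-0.98, 0.0, -0.199], [-0.0, -1.0, 0.001]]
wrist_force: [-0.2, -1.0, -1.7]
width: 0.0434
```

arm_command(deltas=[[[54, 0, 0, 0, 0], [70, 0, 0, 0, 0], [70, 0, 0, 0, 0], [70, 0, 0, 0, 0], [70, 0, 0, 40, 0], [70, 0, 0, 90, 0], [80, 0, 0, 140, 0], [80, 0, 0, 140, 0]]])

```text
t: 14.02
position: [0.4591, -0.0882, 0.1593]
orientation: [[-0.199, 0.007, 0.98], [-0.98, 0.001, -0.199], [-0.002, -1.0, 0.007]]
wrist_force: [0.7, 0.7, -0.6]
width: 0.0798
```

```bash
python3 - <<'E'
from h import *
look(['line_spool','weight_box'],'w5.png',dz=.01)
look(['spool_pad','box_pad'],'w5b.png')
E
```

```text
t 14.03 tcp [459.1 -88.2 159.3] jaw -11.5 w 79.8 F [ 0.7  0.7 -0.6]
line_spool 0.84 2649 px [281. 198.] mean [457.1 -86.6  43. ] rect [457.  -87.3] [42.8 42.6] 67.9 off [-2.1  0.9]
weight_box few 541 zmed 0.011415410263626571
t 14.18 tcp [456.  -87.7 155.5] jaw -11.4 w 79.9 F [-0.7 -0.3  0.3]
spool_pad 0.65 4849 px [282. 169.] mean [457.4 -81.9  11.1] rect [456.5 -87.5] [74.2 74.2] 65.2 off [0.5 0.2]
box_pad 0.87 8281 px [494. 192.] mean [ 632.9 -120.9   10.7] rect [ 634.6 -123.2] [76.2 78.2] 54.2 off [178.6 -35.5]
```

View pics/w5.png

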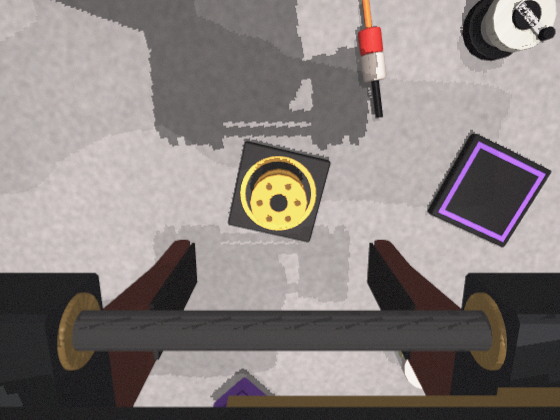

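The spool stands centred on its pad at (278,192). On to the weight box.

arm_command(deltas=[[[87.8, -75, -203, 0, -47], [87.8, -75, -203, 0, -47], [87.8, -75, -203, 0, -47], [87.8, -75, -203, 0, -47], [87.8, -75, -203, 0, -47], [87.8, -75, -203, 0, -47], [87.8, -75, -203, 0, -47], [87.8, -75, -203, 0, -47]]])

```text
t: 15.32
position: [0.3818, -0.2905, 0.156]
orientation: [[-0.851, -0.0, 0.525], [-0.525, 0.0, -0.851], [0.0, -1.0, -0.0]]
wrist_force: [0.2, 0.5, -0.5]
width: 0.0879
```

```bash
python3 - <<'E'
from h import *
look(['weight_box','hook_case'],'w6.png')
E
```

```text
t 15.32 tcp [ 381.8 -290.5  156. ] jaw -58.4 w 87.9 F [ 0.2  0.5 -0.5]
weight_box 0.78 3564 px [286. 202.] mean [ 380.3 -293.9   33.3] rect [ 378.9 -294.7] [46.7 45.8] 32.8 off [-2.9 -4.1]
hook_case 0.85 7343 px [502. 142.] mean [ 510.7 -416.4   26.6] rect [ 510.5 -419.8] [84.  47.5] 15.2 off [ 128.7 -129.3]
```

View pics/w6.png

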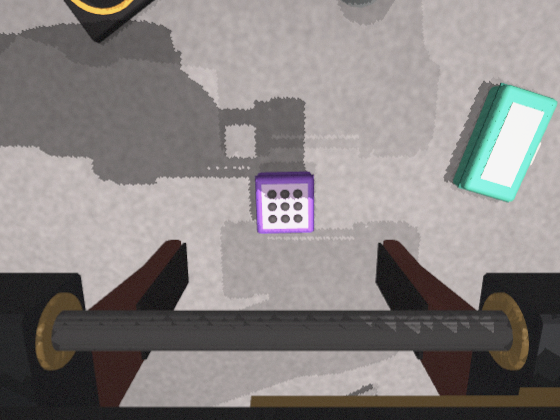

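The weight box is at (285,203), nearly square with the jaws; the hook case is at (507,143). Small correction, then descend and grip.

arm_command(deltas=[[[87.8, -2.5, -4, -50, 1], [87.8, -2.5, -4, -100, 1], [87.8, -2.5, -4, -130, 1], [87.8, -2.5, -4, -150, 1], [87.8, -2.5, -4, -150, 1], [87.8, -2.5, -4, -150, 1]]])

```text
t: 16.23
position: [0.3795, -0.2953, 0.0068]
orientation: [[-0.843, 0.001, 0.538], [-0.538, -0.0, -0.843], [-0.0, -1.0, 0.001]]
wrist_force: [-0.0, 0.2, -0.8]
width: 0.0878
```

arm_command(deltas=[[[20, 0, 0, 0, 0], [20, 0, 0, 0, 0], [20, 0, 0, 0, 0], [20, 0, 0, 0, 0], [20, 0, 0, 0, 0], [20, 0, 0, 0, 0], [20, 0, 0, 0, 0]]], grip_force=18)

```text
t: 17.1
position: [0.3792, -0.295, 0.0062]
orientation: [[-0.843, 0.0, 0.538], [-0.538, 0.0, -0.843], [-0.0, -1.0, -0.0]]
wrist_force: [-0.4, 0.5, 2.4]
width: 0.046
```

arm_command(deltas=[[[20, 0, 0, 40, 0], [20, 0, 0, 80, 0], [20, 50, 34, 80, 4], [20, 100, 68, 80, 8], [20, 150, 102, 80, 12], [20, 200, 136, 80, 16], [20, 255, 173.5, 80, 21.7], [20, 255, 173.5, 80, 21.7], [20, 255, 173.5, 80, 21.7], [20, 255, 173.5, 80, 21.7]]])

```text
t: 18.35
position: [0.6325, -0.1232, 0.0859]
orientation: [[-0.587, -0.001, 0.81], [-0.81, -0.001, -0.587], [0.001, -1.0, -0.001]]
wrist_force: [-0.3, -1.4, -1.7]
width: 0.0457
```

```bash
python3 - <<'E'
from h import *
look(['weight_box'],'w7.png',dz=.08)
look(['box_pad'],'w7b.png')
E
```

```text
t 18.35 tcp [ 632.5 -123.2   85.9] jaw -35.9 w 45.7 F [-0.3 -1.4 -1.7]
weight_box 0.88 11019 px [281. 263.] mean [ 637.2 -116.5  112.8] rect [ 636.2 -118.1] [34.8 46.2] 54.0 off [3.6 5.1]
t 18.45 tcp [ 633.  -122.9   86.2] jaw -35.9 w 45.9 F [-0.1 -0.8 -3. ]
box_pad 0.7 6681 px [284. 188.] mean [ 646.8 -106.6   10.9] rect [ 644.5 -109.2] [42.6 76. ] 53.8 off [11.5 13.7]
```

View pics/w7.png

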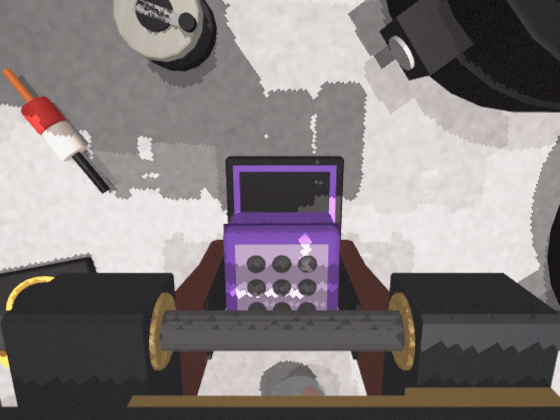

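The box is held square to the pad outline. Allowing for occlusion, the pad centre is (634.6,-122.7) and the box centre (632.9,-122.6). Lowering with +1.5 mm in x.

arm_command(deltas=[[[20, 1.5, 0, -35, 0], [20, 1.5, 0, -58, 0], [20, 1.5, 0, -68, 0], [20, 1.5, 0, -69.5, 0], [20, 1.5, 0, -69.5, 0], [20, 1.5, 0, -69.5, 0]]])

```text
t: 19.3
position: [0.6361, -0.1216, 0.0173]
orientation: [[-0.584, 0.001, 0.811], [-0.811, -0.0, -0.584], [-0.001, -1.0, 0.001]]
wrist_force: [-0.7, 1.0, -2.3]
width: 0.046
```

arm_command(deltas=[[[54, 0, 0, 0, 0], [70, 0, 0, 0, 0], [70, 0, 0, 0, 0], [70, 0, 0, 0, 0], [70, 0, 0, 40, 0], [70, 0, 0, 90, 0], [80, 0, 0, 140, 0], [80, 0, 0, 140, 0], [80, 0, 0, 140, 0]]])

```text
t: 20.42
position: [0.6352, -0.1212, 0.1561]
orientation: [[-0.584, -0.001, 0.812], [-0.812, 0.001, -0.584], [-0.0, -1.0, -0.001]]
wrist_force: [-0.3, 0.3, -0.0]
width: 0.0799
```

```bash
python3 - <<'E'
from h import *
look(['weight_box'],'w8.png',dz=.01)
look(['box_pad'],'w8b.png')
E
```

```text
t 20.43 tcp [ 635.2 -121.2  156.1] jaw -35.8 w 79.9 F [-0.3  0.3 -0. ]
weight_box 0.88 3857 px [283. 199.] mean [ 636.7 -120.3   43.3] rect [ 636.  -121.2] [46.  45.6] 54.1 off [ 0.8 -0.1]
t 20.52 tcp [ 634.6 -121.   155. ] jaw -35.8 w 79.9 F [ 0.4  0.6 -0.3]
box_pad 0.85 3781 px [282. 168.] mean [ 638.3 -117.6   11.1] rect [ 634.8 -122.7] [75.2 75.5] 54.2 off [ 0.2 -1.7]
```

View pics/w8.png

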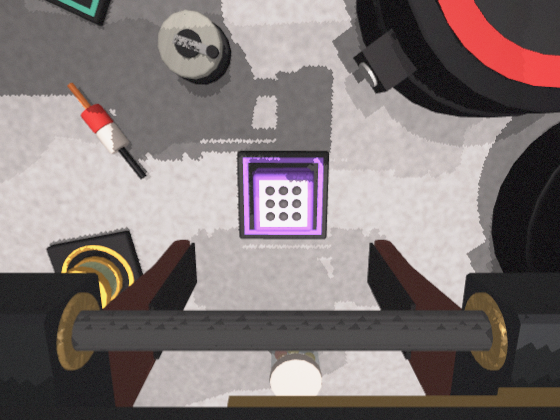

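The weight box sits inside its outline at (283,200), about 2 mm off centre. Next, the hook case.

arm_command(deltas=[[[80, -124, -298, 10, -39], [80, -124, -298, 10, -39], [80, -124, -298, 10, -39], [80, -124, -298, 10, -39], [80, -124, -298, 10, -39], [80, -124, -298, 10, -39], [80, -124, -298, 10, -39], [80, -124, -298, 10, -39], [80, -124, -298, 10, -39], [80, -124, -298, 10, -39]]])

```text
t: 21.88
position: [0.5125, -0.4183, 0.1666]
orientation: [[-0.964, 0.0, 0.265], [-0.265, 0.0, -0.964], [-0.0, -1.0, -0.0]]
wrist_force: [0.5, 0.4, -0.1]
width: 0.0798
```

```bash
python3 - <<'E'
from h import *
look(['hook_case'],'w9.png')
E
```

```text
t 21.88 tcp [ 512.5 -418.3  166.6] jaw -74.7 w 79.8 F [ 0.5  0.4 -0.1]
hook_case 0.8 5331 px [280. 193.] mean [ 513.  -418.5   26.9] rect [ 511.6 -419.6] [83.4 46. ] 15.4 off [-0.9 -1.3]
```

View pics/w9.png

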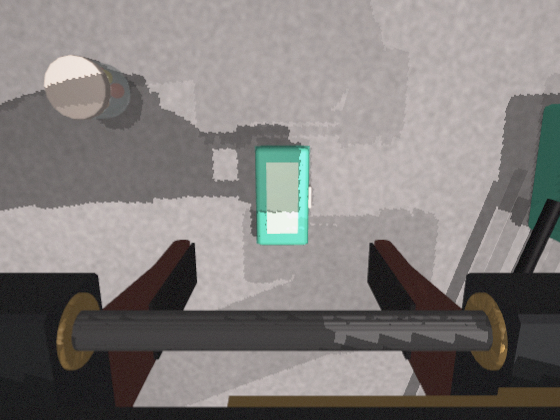

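The case is at (282,195), square and centred. Descending and gripping.

arm_command(deltas=[[[80, -1, -1, -50, 0], [80, -1, -1, -100, 0], [80, -1, -1, -140, 0], [80, -1, -1, -161, 0], [80, -1, -1, -161, 0], [80, -1, -1, -161, 0]]])

```text
t: 22.72
position: [0.5114, -0.4216, 0.0074]
orientation: [[-0.965, 0.002, 0.263], [-0.263, -0.002, -0.965], [-0.001, -1.0, 0.002]]
wrist_force: [0.1, 0.5, -0.5]
width: 0.08
```

arm_command(deltas=[[[20, 0, 0, 0, 0], [20, 0, 0, 0, 0], [20, 0, 0, 0, 0], [20, 0, 0, 0, 0], [20, 0, 0, 0, 0], [20, 0, 0, 0, 0]]])

```text
t: 23.48
position: [0.5107, -0.4203, 0.0058]
orientation: [[-0.965, 0.0, 0.263], [-0.263, 0.0, -0.965], [-0.0, -1.0, -0.0]]
wrist_force: [-0.8, 2.3, 3.5]
width: 0.0439
```

```bash
python3 - <<'E'
from h import *
im,d=grab('top','top2.png')
ys,xs=np.nonzero(d>0); w=world('top',np.c_[xs,ys],d[ys,xs])
for y in np.arange(-.4,.36,.05):
    m=(abs(w[:,1]-y)<.025)&(w[:,0]>.55)&(w[:,2]>.07)&(w[:,2]<.4)
    print(round(y,2), (round(w[m,0].min(),3), round(np.percentile(w[m,2],98),3)) if m.any() else None)
E
```

```text
-0.4 (np.float64(0.55), np.float64(0.392))
-0.35 (np.float64(0.761), np.float64(0.108))
-0.3 (np.float64(0.743), np.float64(0.108))
-0.25 (np.float64(0.759), np.float64(0.108))
-0.2 (np.float64(0.795), np.float64(0.105))
-0.15 (np.float64(0.769), np.float64(0.107))
-0.1 (np.float64(0.735), np.float64(0.108))
-0.05 (np.float64(0.756), np.float64(0.108))
-0.0 (np.float64(0.774), np.float64(0.107))
0.05 None
0.1 (np.float64(0.778), np.float64(0.101))
0.15 (np.float64(0.777), np.float64(0.102))
0.2 (np.float64(0.778), np.float64(0.102))
0.25 (np.float64(0.777), np.float64(0.102))
0.3 (np.float64(0.776), np.float64(0.101))
0.35 (np.float64(0.778), np.float64(0.074))
```

Far-edge equipment is all beyond x=0.73 and under 0.11 m high, so the route is clear.

arm_command(deltas=[[[20, 0, 0, 45, 0], [20, 0, 0, 95, 0], [20, 12, 55, 95, 2], [20, 24, 110, 95, 4], [20, 36, 165, 95, 6], [20, 48, 220, 95, 8], [20, 60, 275, 95, 10], [20, 72, 330, 95, 12], [20, 84, 385, 95, 14], [20, 95, 437, 95, 14]]])

```text
t: 24.78
position: [0.6058, 0.0184, 0.1005]
orientation: [[-0.872, 0.0, 0.489], [-0.489, -0.0, -0.872], [-0.0, -1.0, 0.0]]
wrist_force: [0.6, -0.5, -0.5]
width: 0.0439
```

arm_command(deltas=[[[20, 12, 55, 0, 0], [20, 24, 110, 0, 0], [20, 24, 110, 0, 0], [20, 24, 110, -15, 0], [20, 24, 110, -15, 0], [20, 24, 110, -15, 0]]])

```text
t: 25.52
position: [0.6294, 0.1246, 0.0855]
orientation: [[-0.874, -0.0, 0.486], [-0.486, -0.001, -0.874], [0.001, -1.0, 0.0]]
wrist_force: [-0.1, -0.1, 0.1]
width: 0.0436
```

```bash
python3 - <<'E'
from h import *
look(['hook_case'],'w10.png',dz=.08)
look(['case_pad'],'w10b.png')
E
```

```text
t 25.52 tcp [629.4 124.6  85.5] jaw -60.9 w 43.6 F [-0.1 -0.1  0.1]
hook_case 0.68 16091 px [280. 248.] mean [639.7 130.3 106.6] rect [630.2 125. ] [83.8 44.1] 29.2 off [0.8 0.4]
t 25.62 tcp [629.8 125.4  85.9] jaw -60.9 w 44.1 F [-1.1 -0.1 -0.6]
case_pad 0.83 4656 px [280. 152.] mean [667.3 147.4  11. ] rect [666.7 147.4] [27.5 72.1] 28.5 off [36.8 22. ]
```

View pics/w10.png

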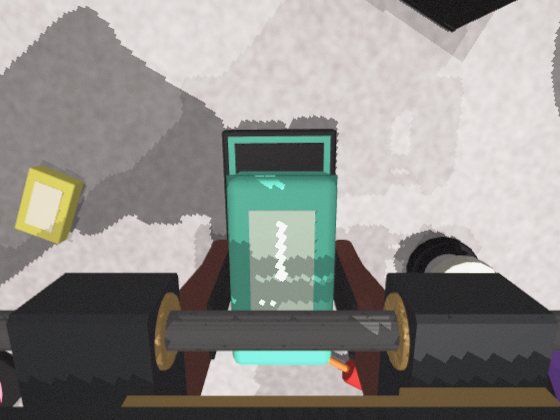

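The case is at (280,265), square with the pad outline. Pad centre (629.6,127.1), case (630.2,125.3). Lowering with +1.5 mm in y.

arm_command(deltas=[[[20, -0.5, 1.5, -35, 0], [20, -0.5, 1.5, -58, 0], [20, -0.5, 1.5, -68, 0], [20, -0.5, 1.5, -69.5, 0], [20, -0.5, 1.5, -69.5, 0], [20, -0.5, 1.5, -69.5, 0]]])

```text
t: 26.48
position: [0.6296, 0.128, 0.0168]
orientation: [[-0.873, 0.001, 0.488], [-0.488, 0.0, -0.873], [-0.001, -1.0, 0.0]]
wrist_force: [-0.3, -0.7, -1.5]
width: 0.0437
```

arm_command(deltas=[[[52, 0, 0, 0, 0], [66, 0, 0, 0, 0], [66, 0, 0, 0, 0], [66, 0, 0, 0, 0], [66, 0, 0, 40, 0], [66, 0, 0, 90, 0], [80, 0, 0, 140, 0], [80, 0, 0, 150, 0], [80, 0, 0, 150, 0]]])

```text
t: 27.6
position: [0.6291, 0.1282, 0.1663]
orientation: [[-0.872, 0.0, 0.489], [-0.489, 0.001, -0.872], [-0.001, -1.0, -0.0]]
wrist_force: [0.4, -0.3, -0.6]
width: 0.0797
```

```bash
python3 - <<'E'
from h import *
look(['hook_case'],'w11.png',dz=.01)
look(['case_pad'],'w11b.png')
E
```

```text
t 27.6 tcp [629.1 128.2 166.3] jaw -60.7 w 79.7 F [ 0.4 -0.3 -0.6]
hook_case 0.89 5634 px [280. 193.] mean [631.8 129.3  36.9] rect [630.3 127.6] [83.5 45.8] 29.7 off [ 1.1 -0.6]
t 27.7 tcp [628.1 128.1 164.6] jaw -60.7 w 80.0 F [-0.8 -0.1  0.3]
case_pad 0.59 4648 px [311. 176.] mean [637.5 128.8  11.1] rect [629.1 126.1] [111.9  72. ] 29.6 off [ 1. -2.]
```

View pics/w11.png

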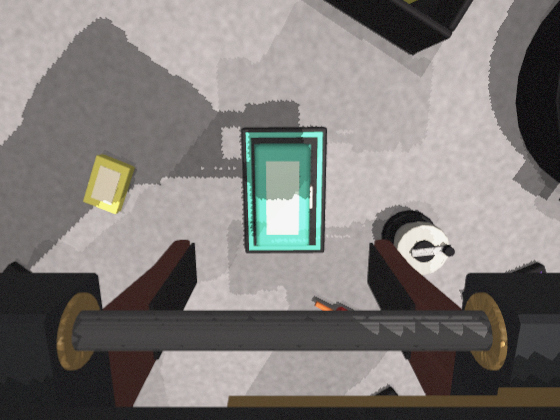

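The case lies square within its outline. Now I'll check the tub from above, then everything from the fixed cameras.

arm_command(deltas=[[[80, -235, 152, 20, 20], [80, -235, 152, 20, 20], [80, -235, 152, 20, 20], [80, -235, 152, 20, 20], [80, -235, 152, 20, 20], [80, -235, 152, 20, 20], [80, -235, 152, 20, 20]]])

```text
t: 28.68
position: [0.3947, 0.2793, 0.1859]
orientation: [[-0.653, 0.0, 0.757], [-0.757, -0.001, -0.653], [0.0, -1.0, 0.001]]
wrist_force: [0.5, -0.4, 0.4]
width: 0.0799
```

```bash
python3 - <<'E'
from h import *
look(['bait_tub'],'w12.png',dz=.01)
look(['tub_pad'],'w12b.png')
for cam in ('top','scene'):
  im,D=grab(cam,cam+'3.png')
  for l in H:
    good=l in('hook_case','bait_tub','line_spool','weight_box')
    for x in regions_of(l,cam)[:1]:
        m=x['region']; ys,xs=np.nonzero(m&(D>0)); w=world(cam,np.c_[xs,ys],D[ys,xs])
        t=w[abs(w[:,2]-H[l]-.01*good)<.006]
        if len(t)<10: print(cam,l,'few',len(w)); continue
        rc=cv2.minAreaRect((t[:,:2]*1000).astype(np.float32))
        print(cam,l,round(x['score'],2),np.round(t.mean(0)*1000,1),np.round(rc[0],1),np.round(rc[1],1),round(rc[2],1))
E
```

```text
t 28.68 tcp [394.7 279.3 185.9] jaw -40.8 w 79.9 F [ 0.5 -0.4  0.4]
bait_tub 0.75 4533 px [281. 194.] mean [393.8 280.1  47.4] rect [393.4 279.5] [61.5 62. ] 33.9 off [-1.2  0.1]
t 28.77 tcp [395.2 278.9 186. ] jaw -40.9 w 79.9 F [-0.6  0.7 -0.5]
tub_pad 0.72 5112 px [277. 153.] mean [399.4 287.5  11.1] rect [392.9 279.9] [92.3 92.3] 76.7 off [-2.4  1. ]
tub_pad 0.37 4487 px [278. 196.] mean [408.5 303.5  14.9] rect [414.3 294.9] [ 7.  40.5] 35.9 off [19.1 16. ]
top hook_case 0.81 [626.4 127.5  35.9] [627.1 128.1] [83.8 43.3] 28.1
top bait_tub 0.7 [389.8 274.8  46.5] [388.3 275.6] [52.5 60.7] 26.2
top line_spool 0.65 [455.4 -85.5  42.5] [455.9 -86.5] [40.4 40.4] 1.9
top weight_box 0.58 [ 632.4 -120.1   42.4] [ 633.2 -120.1] [43.8 46.1] 54.6
top case_pad 0.71 [621.8 121.6  10. ] [627.5 126.8] [111.8  70.9] 28.3
top tub_pad 0.74 [382.2 264.8  10.1] [392.7 278. ] [92.6 89.5] 76.2
top spool_pad 0.71 [453.4 -84.3  10.3] [454.5 -85.6] [73.8 72.9] 65.0
top box_pad 0.63 [ 626.6 -121.    10. ] [ 632.7 -121.1] [76.4 76.9] 54.0
top reel 0.65 [646.9   9.3  45.9] [645.1  10.2] [36.3 32.1] 82.8
top bead_jar 0.49 [ 552.2 -250.7   48.1] [ 551.8 -250.7] [40.7 40.7] 3.3
scene hook_case 0.58 [633.3 131.3  35.4] [630.5 129.3] [84.9 43.6] 28.9
scene bait_tub 0.88 [397.5 279.9  45.9] [396. 279.] [61.7 59.4] 25.9
scene line_spool 0.81 [459.1 -84.3  41.2] [458.  -85.3] [46.2 38.6] 40.9
scene weight_box 0.94 [ 640.  -117.5   41.5] [ 637.3 -120.1] [48.2 43.5] 54.5
scene case_pad 0.84 [641.8 133.6   9.5] [630.3 127.4] [112.1  71.8] 29.8
scene tub_pad 0.67 [412.2 289.1   9.7] [395.2 281.1] [91.1 94. ] 75.2
scene spool_pad 0.72 [468.5 -77.4   9.3] [458.7 -84.5] [73.8 73. ] 65.1
scene box_pad 0.58 [ 642.6 -111.3    9.4] [ 635.5 -120.8] [77.5 75.6] 54.7
scene reel 0.93 [654.    5.1  46. ] [651.3   6. ] [30.4 25.8] 89.2
scene bead_jar 0.81 [ 556.7 -249.    46.9] [ 556.4 -250.3] [43.7 42.8] 39.5
```

View pics/w12.png

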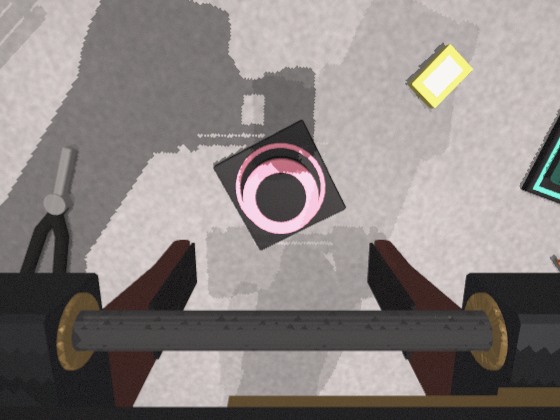

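View pics/scene3.png

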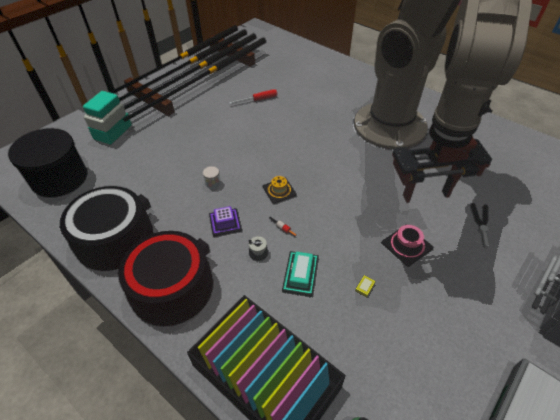

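All four goods are within about 2–3 mm of their pad centres and square, and the reel and jar are where they started. In the wrist view the tub is at (281,195) inside the pink circle. Handing in.

```bash
python3 - <<'E'
from cell import *
print(hand_in()); print(read_state()['t'])
E
```

```text
the job is handed in; nothing more can be done
None
the job is handed in; nothing more can be done
```

All four goods are on their matching pads, upright and let go, and the job was handed in after about 29 s of the 104 s allowed. I picked and placed them in the order bait tub, line spool, weight box, hook case. I checked positions with the wrist camera before each grasp and each release.

**Final wrist camera check:**

| Good | Distance from pad centre | Angle to outline |
|---|---|---|
| Bait tub | about 1 mm | round |
| Line spool | about 1 mm | round |
| Weight box | about 2 mm | within 1° |
| Hook case | about 2 mm | within 1° |

**Reel and bead jar:** both stand where they began, to within about 2–3 mm of measurement scatter.

**Disagreements:** the top and scene cameras differ from each other by about 3–5 mm in absolute position. Compared with its own pad, though, each camera puts each good within about 2 mm. The one exception is the tub in the top view, about 5 mm off, where the gripper partly hid it. The wrist view straight above the tub shows it centred.

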